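# Index the polisher turret

### The job

Turn the polisher turret until the second polisher clockwise from the red one (counted as seen from above: the red one is zero, its clockwise neighbour is one) has clicked in at the yellow marker post beside the turret. The turret goes round one click at a time when its upright pins are pushed sideways; either way round will do. Let it go when it has clicked in, and leave the other things on the bench where they stand.

Things in the scene. Friction and masses are not known exactly. Their poses are not given: they have to be found in the camera images.
- turret_base: Fixed dark steel foot of the turret, a disc 176 mm across, 8 mm thick; origin on the turret's vertical axis at the bench top, z up. A low aluminium detent housing on it (to 93 mm from the axis, 21 mm high), and three black hold-down knobs on the bench round it (100 mm from the axis, 18 mm thick, 17 mm high). Nothing fixed here is higher than the turning disc's top, 32 mm above the bench.
- marker: Fixed yellow post with a pointed top, 12 mm thick (foot 18 mm), 32 mm high, on the bench beside the foot, 100 mm from the turret's axis; origin under its middle. It marks where the wanted polisher belongs. It stands at any of four places round the foot, always in line with one of the six click positions.
- disc_top (a point): Centre of the top of the turning aluminium disc (144 mm across), on the axis, 32 mm above the bench. Six upright steel pins stand on it 60 degrees apart, 62 mm from the axis, 8 mm thick, caps 11 mm thick, tops 67 mm above the bench. In line with each pin, 30 mm from the axis, stands a polisher 16 mm across, top at 60 mm. One pin cap and its polisher are red, five grey.
- red_pin (a point): Centre of the top of the red-capped pin, 62 mm from the axis, 67 mm above the bench.
- wanted_pin (a point): Centre of the top of the pin of the wanted polisher (the second clockwise from the red one, seen from above; grey cap), 62 mm from the axis, 67 mm above the bench. It belongs in front of the yellow marker post, on the line from the axis to the post (then 38 mm from the post).
- turret (a joint): Turret angle in rad, growing anticlockwise seen from above, endless; starts clicked in at 0. It clicks in at every 1.047 rad (60 degrees), always with a pin in line with the marker post. The turret is damped; pushing a pin past half way takes about 2 to 5 N, then the sprung detent pulls it into the next click by itself and holds it there.
- cast_white: Loose white plaster cast of a jaw, 55x60x31 mm, origin under its middle. To be left alone.
- cast_tan: Loose tan plaster cast of a jaw, 54x58x34 mm, origin under its middle. To be left alone.
- nail_brush: Loose purple brush with a handle, 30x85x55 mm, origin under its middle. To be left alone.
There are look-alikes about, which are no part of the job. There is more than one size of the turret_base; the job needs the larger.

How it is judged:
By the outcome, as a careful person would: the job done as asked, in the order asked, and still so for the second after the job is handed in, with the robot touching nothing.
It also fails if it takes over 51 s, if anything falls off the work surface, if the arm or the gripper's body presses on something with over 40 N, if the wrist force passes 120 N, or if a joint passes its speed limit or range.

### The arm

A 7-joint arm with a two-finger parallel gripper is mounted at the origin on a cart in front of the work surface, level with it; the furniture and walls round the work are solid. World frame = base frame: x ahead of the robot, y to its left, z up, the work surface at z = 0. Lengths are in m, angles in rad, forces in N, time in s.
With the tool pointing down it reaches from about 0.425 to 0.875 m from the base axis. Payload 4.7 kg.
Tool frame: the origin (TCP) lies midway between the tips of the shut fingers; the grasp point (between the pads) lies 19 mm behind it; x points along the fingers, z is the direction in which the jaws open and shut, and the axes are right-handed (so a half turn about x gives the same grasp; the last joint's range is limited). The gripper opens to 87 mm and grips with 3 to 60 N. Pads are 19 mm wide; open, the fingers measure 117 mm over their backs; the gripper's body (75 mm by 190 mm) begins 51 mm behind the grasp point.
Start: joints at [1.136, 0.321, -0.07, 1.45, 0.023, 1.371, -0.057], TCP at [0.282, -0.586, 0.199] pointing down, gripper open.
Joint ranges: [-2.86, 2.86], [-0.3, 2.09], [-1.38, 1.24], [0.06, 2.45], [-1.56, 4.7], [0.09, 2.05], [-2.69, 2.69]. Speed limits (rad/s): [2.57, 2.57, 3.14, 3.14, 3.14, 3.14, 3.14].

### API

Orientations are given as a rotation vector (axis times angle).
In Python, from bench import ctrl gives the robot as it stands.
- The arm moves only by the shell command python3 -m pendant 'ROWS' [OPENING] [FORCE]. ROWS is JSON, a list of rows, each an object with "travel": the shift along the tool's x, y, z in m, a list of three; "twist": the turn about the tool's x in rad. In form: [{"travel": [x, y, z], "twist": twist}, ...]. A call has 1 to 10 rows; each row is the pose to reach, as a shift and turn from the pose measured when the call began, along the tool's axes at that moment; what a row does not reach only later rows make up. A row lasts 1/8 s, in which the tool goes at most 62.5 mm and 10.7 degrees, less where a joint would pass 70% of its speed; a pose out of reach is approached as far as the arm can. A call with a gripper value outside its range is refused whole. OPENING is the opening, from -1 (shut) to 1 (fully open), so that 0 is half open, set as the call begins (- or left out, the last holds). The fingers move at their own pace and stop on an object; FORCE is the grip in N (left out, the last holds). Time passes only in rows, so rows that repeat a pose let the fingers close. It gives the time, the measured TCP pose, the force and the opening at its end, in the units of the state.
- ctrl.get_state(): the state, without advancing time (a new reading comes with each control period).
- ctrl.get_image(name): name is "scene" or "top" or "wrist"; returns the picture (384x512x3 uint8, red, green, blue); there is no depth.
- ctrl.camera_model(name): a dict with "K" (3x3 intrinsics, pixels), "rvec" (rotation vector, rad) and "tvec" (3), from world to camera coordinates, as OpenCV has them; the wrist camera has in their place "T_tool_cam" (4x4, takes a point from camera to tool coordinates, whose origin is the TCP and whose axes are the tool frame's). Camera axes: x right, y down, z forward; pixel columns grow to the right and rows downward; lengths in m; the calibration is good to about 2 mm. A picture is of the moment at which its call begins: read the wrist's pose just before it. camera_model takes no time and is no camera call.
- ctrl.close_job(): hands the job in, once; it reports no verdict.
The state is a dict: "time": time; "joint_positions": joint angles; "qd": joint speeds; "joint_torque": joint torques, N m; "position": TCP position; "tool_rot": TCP orientation; "ft_force": force on the tool from outside, world axes, zero at the start; "torque": the same for the moment, N m; "grip_width": opening from 0.0 (shut) to 1.0 (fully open).
Only numpy, scipy, OpenCV 4.12 (cv2) and the standard library are available. Lean on these libraries where they do the work, as an engineer would, in place of code of your own. Each camera call takes 0.05 s, during which the arm holds its last target.

## Working session

There is one attempt and no reset: what is moved stays moved. The work goes in short steps, Python scripts to look and compute and a shell command to move; the robot and the scene stay as the last step left them, time stands still between calls to the robot, and variables do not carry over. Pictures are saved under pics/ and viewed, and the job is handed in when it is done.

```bash
ls; mkdir -p pics; python3 - <<'E'
from bench import ctrl
import cv2,numpy as np
np.set_printoptions(precision=4,suppress=True)
s=ctrl.get_state();print(s)
for n in("scene","top","wrist"):
    cv2.imwrite(f"pics/{n}0.png",ctrl.get_image(n)[...,::-1]);print(n,ctrl.camera_model(n))
E
```

```text
pics
{'time': 0.0, 'joint_positions': array([ 1.1361,  0.3218, -0.0701,  1.4517,  0.0226,  1.3708, -0.0569]), 'qd': array([-0.0001,  0.0006, -0.0015,  0.    ,  0.0001,  0.0014, -0.0005]), 'joint_torque': array([  0.0012, -49.1288,  -0.403 , -31.2523,  -0.0639,   0.0437,
         0.0002]), 'position': array([ 0.2817, -0.5851,  0.198 ]), 'tool_rot': array([ 0.8736,  1.3904, -0.872 ]), 'ft_force': array([ 0.177 , -0.8619,  0.0027]), 'torque': array([ 0.0308,  0.0037, -0.0123]), 'grip_width': 0.9985400429639982}
scene {'K': array([[360.9571,   0.    , 255.5731],
       [  0.    , 360.9571, 189.7143],
       [  0.    ,   0.    ,   1.    ]]), 'rvec': array([ 1.1148, -2.0777,  1.2188]), 'tvec': array([0.3482, 0.2723, 0.5199])}
top {'K': array([[445.3538,   0.    , 251.9279],
       [  0.    , 445.3538, 190.0932],
       [  0.    ,   0.    ,   1.    ]]), 'rvec': array([ 2.1061, -2.168 ,  0.1429]), 'tvec': array([0.0792, 0.5418, 0.9477])}
wrist {'K': array([[344.5914,   0.    , 258.5661],
       [  0.    , 344.5914, 194.9219],
       [  0.    ,   0.    ,   1.    ]]), 'T_tool_cam': array([[-0.0002, -0.2748,  0.9615, -0.1848],
       [ 0.0004, -0.9615, -0.2748,  0.0749],
       [ 1.    ,  0.0004,  0.0004, -0.0002],
       [ 0.    ,  0.    ,  0.    ,  1.    ]])}
```

View pics/top0.png

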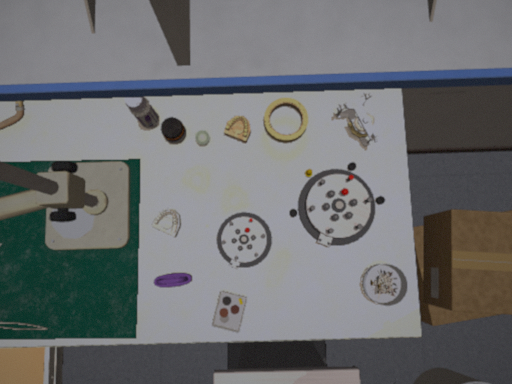

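View pics/scene0.png

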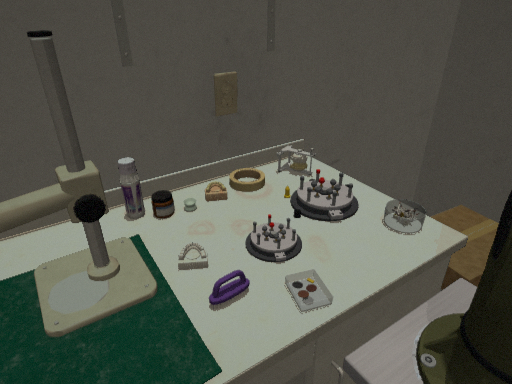

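View pics/wrist0.png

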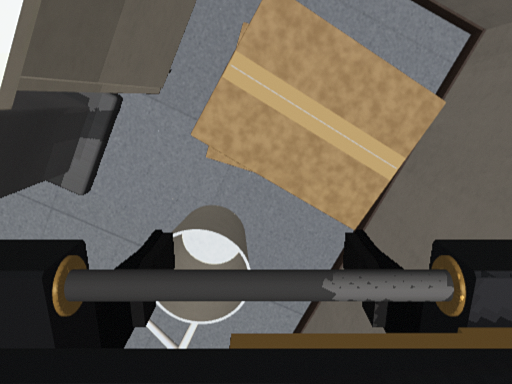

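The top view shows two turrets: a larger one at about (339,206), with black knobs and a yellow post at (309,172), and a smaller one at about (244,240). The larger one with the marker fits the description. I'll enlarge it and measure.

```bash
cat >h.py <<'E'
import cv2,numpy as np
from scipy.spatial.transform import Rotation as R
np.set_printoptions(precision=4,suppress=True)
def ray(m,uv):
    Rm=R.from_rotvec(m["rvec"]).as_matrix();C=-Rm.T@m["tvec"]
    d=Rm.T@np.linalg.solve(m["K"],[uv[0],uv[1],1]);return C,d
def plane(m,uv,z):
    C,d=ray(m,uv);return C+d*(z-C[2])/d[2]
def proj(m,P):
    return cv2.projectPoints(np.array(P,float).reshape(-1,3),np.array(m["rvec"]),np.array(m["tvec"]),m["K"],None)[0][:,0]
E
python3 - <<'E'
from h import *
from bench import ctrl
m=ctrl.camera_model("top");I=cv2.imread("pics/top0.png")
u0,v0,w,h=280,150,120,105
cv2.imwrite("pics/topcrop.png",cv2.resize(I[v0:v0+h,u0:u0+w],None,fx=5.5,fy=5.5,interpolation=cv2.INTER_CUBIC))
hsv=cv2.cvtColor(I,cv2.COLOR_BGR2HSV)
def blobs(mask,z,name):
    n,l,s,c=cv2.connectedComponentsWithStats(mask.astype(np.uint8))
    for i in range(1,n):
        if s[i,4]>=4: print(name,s[i,4],c[i],plane(m,c[i],z))
H,S,V=hsv[...,0].astype(int),hsv[...,1],hsv[...,2]
roi=np.zeros(H.shape,bool);roi[150:255,285:395]=1
blobs(roi&((H<6)|(H>174))&(S>150)&(V>80),.064,"red")
blobs(roi&(H>18)&(H<34)&(S>150)&(V>80),.028,"yel")
blobs(roi&(V<110),0.004,"dark")
print("corner axes",plane(m,(339,206),0),plane(m,(349,206),0),plane(m,(339,216),0), "cam",ray(m,(0,0))[0])
E
```

```text
red 17 [350.8824 176.5882] [ 0.5635 -0.1522  0.064 ]
red 29 [344.4138 191.4483] [ 0.5314 -0.1363  0.064 ]
yel 33 [308.4242 172.6364] [ 0.5818 -0.0649  0.028 ]
dark 1431 [335.7757 206.5346] [ 0.5057 -0.1264  0.004 ]
dark 10 [307.6 173.4] [ 0.5845 -0.0658  0.004 ]
dark 14 [347.4286 179.4286] [ 0.5676 -0.1566  0.004 ]
dark 28 [321.1071 182.3214] [ 0.5627 -0.0958  0.004 ]
dark 50 [330.02 193.82] [ 0.5353 -0.1149  0.004 ]
dark 15 [341.4 193.4] [ 0.5355 -0.1409  0.004 ]
dark 111 [338.1261 205.1171] [ 0.5088 -0.1319  0.004 ]
dark 48 [352.7083 202.3542] [ 0.5141 -0.1655  0.004 ]
dark 47 [325.4255 206.4681] [ 0.5065 -0.1028  0.004 ]
dark 23 [311.2174 208.2609] [ 0.5034 -0.0703  0.004 ]
dark 48 [292.7917 212.5   ] [ 0.4949 -0.0278  0.004 ]
dark 51 [347.7843 215.1961] [ 0.4851 -0.1525  0.004 ]
dark 47 [334.3617 217.1277] [ 0.4815 -0.1218  0.004 ]
dark 28 [328.9643 230.8214] [ 0.4508 -0.1079  0.004 ]
corner axes [ 0.5071 -0.1345  0.    ] [ 0.5064 -0.1574  0.    ] [ 0.4841 -0.1332  0.    ] cam [0.3974 0.0508 1.0186]
```

```bash
python3 - <<'E'
import cv2
I=cv2.imread("pics/scene0.png")
cv2.imwrite("pics/scenecrop.png",cv2.resize(I[160:225,275:370],None,fx=8,fy=8,interpolation=cv2.INTER_CUBIC))
E
```

```text
(no output)
```

View pics/topcrop.png

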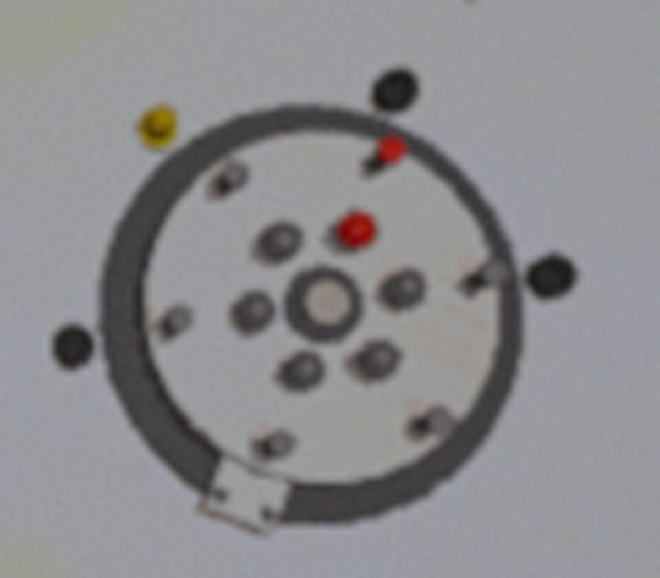

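View pics/scenecrop.png

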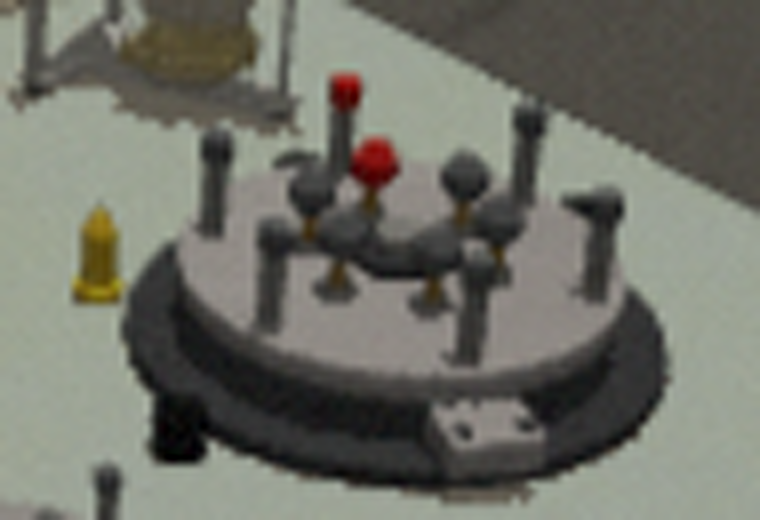

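The crops confirm the target. The large turret has its marker at crop (158,127), i.e. upper left, in line with a grey pin at (230,175). The red pin is one place clockwise of that at (392,150). Clockwise from red, number 1 is at (490,275) and number 2 (wanted) is at (430,420). The wanted pin is therefore 3 clicks from the marker either way. Next I'll refine the axis and the tool directions.

```bash
python3 - <<'E'
from h import *
from bench import ctrl
m=ctrl.camera_model("top");ms=ctrl.camera_model("scene")
caps=np.array([(392,150),(496,272),(437,421),(280,441),(178,320),(233,174)])/5.5+[280,150]-.4
P=np.array([plane(m,c,.065) for c in caps]);c=P.mean(0);print(P,c)
# hub at disc, scene check
d=P-c;print(np.hypot(d[:,0],d[:,1]),np.degrees(np.arctan2(d[:,1],d[:,0])))
# scene: triangulate caps
sc=np.array([(345,88),(530,118),(607,203),(478,262),(275,235),(217,145)])/8+[275,160]-.4
print(proj(ms,P)-sc)
hub=plane(m,np.array((324,303))/5.5+[280,150]-.4,.036);print("hub",hub)
mk=plane(m,(308.4,172.6),.016);print("marker",mk,np.degrees(np.arctan2(*(mk-c)[[1,0]])),np.linalg.norm((mk-c)[:2]))
s=ctrl.get_state();A=R.from_rotvec(s["tool_rot"]).as_matrix();print("tool axes cols",A, s["position"])
# tall neighbours: articulator height by two views
for uv in [(338,112),(352,112),(372,140)]: print(plane(m,uv,0.05))
for g in (-107,-77,-47,-17,13,43,73):
    print(g,c[:2]+.064*np.array([np.cos(np.radians(g)),np.sin(np.radians(g))]))
E
```

```text
[[ 0.5627 -0.1519  0.065 ]
 [ 0.5131 -0.1895  0.065 ]
 [ 0.4557 -0.1628  0.065 ]
 [ 0.4497 -0.1018  0.065 ]
 [ 0.498  -0.0646  0.065 ]
 [ 0.5551 -0.089   0.065 ]] [ 0.5057 -0.1266  0.065 ]
[0.0624 0.0633 0.0618 0.0612 0.0625 0.062 ] [ -23.944   -83.277  -144.0763  156.1035   97.133    37.3245]
[[-1.0492 -0.5925]
 [-0.8114 -0.9744]
 [-1.5074 -0.3831]
 [-1.6111 -0.0615]
 [-1.3029 -0.5981]
 [-1.3257 -0.7119]]
hub [ 0.5062 -0.1271  0.036 ]
marker [ 0.5841 -0.0663  0.016 ] 37.58103163210585 0.09889975078112552
tool axes cols [[-0.0007  0.9009  0.4339]
 [ 0.0013  0.4339 -0.9009]
 [-1.     -0.0001 -0.0015]] [ 0.2818 -0.5853  0.1982]
[ 0.7143 -0.1352  0.05  ]
[ 0.7133 -0.1666  0.05  ]
[ 0.6471 -0.207   0.05  ]
-107 [ 0.487  -0.1878]
-77 [ 0.5201 -0.189 ]
-47 [ 0.5494 -0.1734]
-17 [ 0.5669 -0.1453]
13 [ 0.5681 -0.1122]
43 [ 0.5525 -0.083 ]
73 [ 0.5244 -0.0654]
```

Axis is (0.506, -0.127), with pins at 37° (marker), 97°, 157°, -143° (wanted), -83° and -23° (red). I'll put the shut fingers in the gap at -113° and sweep 180° anticlockwise to the gap at 67°. That takes them round the far side.

```bash
python3 -m pendant '[{"travel":[0,0.035,-0.027],"twist":0},{"travel":[0,0.070,-0.055],"twist":0},{"travel":[0,0.106,-0.082],"twist":0},{"travel":[0,0.141,-0.109],"twist":0},{"travel":[0,0.176,-0.137],"twist":0},{"travel":[0,0.211,-0.164],"twist":0},{"travel":[0,0.246,-0.191],"twist":0},{"travel":[0,0.282,-0.218],"twist":0},{"travel":[0,0.317,-0.246],"twist":0},{"travel":[0,0.352,-0.273],"twist":0}]' -1 20
python3 -m pendant '[{"travel":[0,0,0],"twist":0},{"travel":[0,0,0],"twist":0}]'
python3 - <<'E'
from h import *
from bench import ctrl
s=ctrl.get_state();print(s["position"],s["time"],s["grip_width"],s["ft_force"])
A=R.from_rotvec(s["tool_rot"]).as_matrix();print(A)
t=np.array([0.481,-0.186,s["position"][2]])-s["position"];print("to gap",A.T@t)
I=np.vstack([ctrl.get_image("wrist")])
cv2.imwrite("pics/w1.png",I[...,::-1])
T=ctrl.get_image("top")[...,::-1];cv2.imwrite("pics/t1.png",cv2.resize(T[120:270,260:430],None,fx=4,fy=4))
E
```

```text
time: 1.4
position: [0.4808, -0.1851, 0.1984]
tool_rot: [0.873, 1.39, -0.872]
ft_force: [-0.3, -0.4, -0.5]
grip_width: 0.016
time: 1.65
position: [0.4803, -0.1856, 0.1982]
tool_rot: [0.873, 1.39, -0.873]
ft_force: [-0.7, -0.1, 0.9]
grip_width: 0.007
[ 0.4803 -0.1856  0.1982] 1.65 0.007230372582346406 [-0.6875 -0.0532  0.8609]
[[-0.0016  0.9009  0.4339]
 [ 0.0007  0.4339 -0.9009]
 [-1.     -0.0012 -0.0013]]
to gap [-0.      0.0004  0.0007]
```

View pics/w1.png

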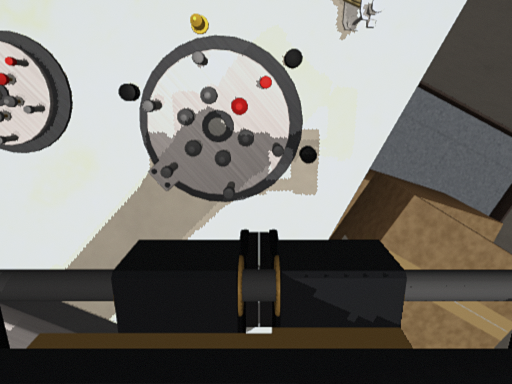

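View pics/t1.png

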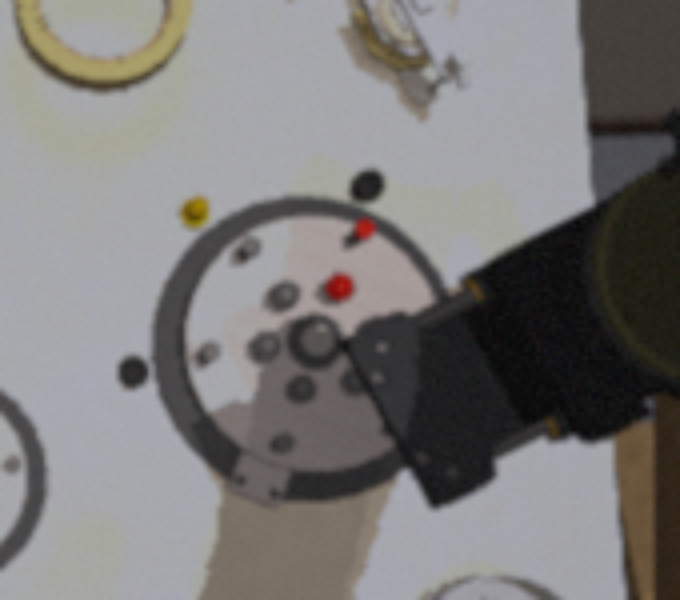

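The wrist view shows all six pin caps: red (266,82), (199,57), (149,104), (167,170), (229,189) and (278,150). I'll use it to cross-check the axis.

```bash
python3 - <<'E'
from h import *
from bench import ctrl
s=ctrl.get_state();m=ctrl.camera_model("wrist")
W=np.eye(4);W[:3,:3]=R.from_rotvec(s["tool_rot"]).as_matrix();W[:3,3]=s["position"];W=W@m["T_tool_cam"]
P=[]
for uv in [(266,82),(199,57),(149,104),(168,170),(229,189),(278,150)]:
    d=W[:3,:3]@np.linalg.solve(m["K"],[*uv,1]);P.append(W[:3,3]+d*(.066-W[2,3])/d[2])
P=np.array(P);c=P.mean(0);print(P,c);d=P-c;print(np.hypot(d[:,0],d[:,1]),np.degrees(np.arctan2(d[:,1],d[:,0])))
c=np.array([.506,-.127]);p0=None
A=R.from_rotvec(s["tool_rot"]).as_matrix()
for a in range(-113,77,10):
    q=np.array([*(c+.064*np.array([np.cos(np.radians(a)),np.sin(np.radians(a))])),0])
    print(a,q[:2],"from start",(A.T@(q-[.481,-.186,0]))[1:])
E
```

```text
[[ 0.561  -0.1547  0.066 ]
 [ 0.5545 -0.0939  0.066 ]
 [ 0.4993 -0.0689  0.066 ]
 [ 0.4508 -0.1061  0.066 ]
 [ 0.4587 -0.1653  0.066 ]
 [ 0.5122 -0.1907  0.066 ]] [ 0.5061 -0.1299  0.066 ]
[0.0603 0.0604 0.0614 0.0602 0.0591 0.0611] [ -24.2285   36.6676   96.3413  156.7175 -143.2846  -84.2657]
-113 [ 0.481  -0.1859] from start [ 0.     -0.0001]
-103 [ 0.4916 -0.1894] from start [0.0081 0.0076]
-93 [ 0.5027 -0.1909] from start [0.0174 0.0138]
-83 [ 0.5138 -0.1905] from start [0.0276 0.0182]
-73 [ 0.5247 -0.1882] from start [0.0385 0.0209]
-63 [ 0.5351 -0.184 ] from start [0.0496 0.0216]
-53 [ 0.5445 -0.1781] from start [0.0607 0.0203]
-43 [ 0.5528 -0.1706] from start [0.0714 0.0172]
-33 [ 0.5597 -0.1619] from start [0.0814 0.0122]
-23 [ 0.5649 -0.152 ] from start [0.0904 0.0056]
-13 [ 0.5684 -0.1414] from start [ 0.0981 -0.0025]
-3 [ 0.5699 -0.1303] from start [ 0.1042 -0.0118]
7 [ 0.5695 -0.1192] from start [ 0.1087 -0.022 ]
17 [ 0.5672 -0.1083] from start [ 0.1113 -0.0329]
27 [ 0.563  -0.0979] from start [ 0.112 -0.044]
37 [ 0.5571 -0.0885] from start [ 0.1108 -0.0551]
47 [ 0.5496 -0.0802] from start [ 0.1076 -0.0658]
57 [ 0.5409 -0.0733] from start [ 0.1026 -0.0758]
67 [ 0.531  -0.0681] from start [ 0.096  -0.0848]
```

Both views agree to within about 2–3 mm. Descending into the gap.

```bash
python3 -m pendant '[{"travel":[0.04,0,0],"twist":0},{"travel":[0.08,0,0],"twist":0},{"travel":[0.105,0,0],"twist":0},{"travel":[0.12,0,0],"twist":0},{"travel":[0.13,0,0],"twist":0},{"travel":[0.14,0,0],"twist":0},{"travel":[0.148,0,0],"twist":0},{"travel":[0.153,0,0],"twist":0},{"travel":[0.153,0,0],"twist":0}]'
python3 - <<'E'
from h import *
from bench import ctrl
I=ctrl.get_image("wrist")
cv2.imwrite("pics/w2.png",I[...,::-1])
E
```

```text
time: 2.88
position: [0.4797, -0.1864, 0.045]
tool_rot: [0.874, 1.39, -0.875]
ft_force: [-0.5, 0.7, 0.1]
grip_width: 0.008
```

View pics/w2.png

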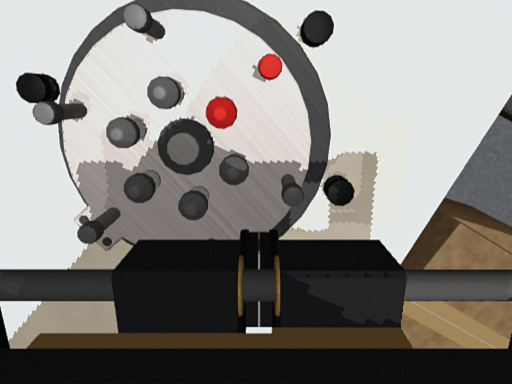

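The fingers are seated in the gap with no contact force. Sweeping the first 60°.

```bash
python3 -m pendant '[{"travel":[0,0.005,0.005],"twist":0},{"travel":[0,0.010,0.009],"twist":0},{"travel":[0,0.0155,0.0125],"twist":0},{"travel":[0,0.0215,0.016],"twist":0},{"travel":[0,0.0275,0.018],"twist":0},{"travel":[0,0.034,0.020],"twist":0},{"travel":[0,0.0405,0.021],"twist":0},{"travel":[0,0.0475,0.0215],"twist":0},{"travel":[0,0.054,0.0215],"twist":0},{"travel":[0,0.061,0.020],"twist":0}]'
python3 -m pendant '[{"travel":[0,0,0],"twist":0},{"travel":[0,0,0],"twist":0}]'
python3 - <<'E'
from h import *
from bench import ctrl
s=ctrl.get_state()
A=R.from_rotvec(s["tool_rot"]).as_matrix();c=np.array([.506,-.127])
print(s["position"])
for a in list(range(-47,8,6))+list(range(13,68,6)):
    q=np.array([*(c+.064*np.array([np.cos(np.radians(a)),np.sin(np.radians(a))])),.045])
    print(a,A.T@(q-s["position"]))
cv2.imwrite("pics/w3.png",ctrl.get_image("wrist")[...,::-1])
T=ctrl.get_image("top")[...,::-1];cv2.imwrite("pics/t3.png",cv2.resize(T[120:270,260:430],None,fx=4,fy=4))
E
```

```text
time: 4.18
position: [0.5439, -0.1779, 0.0452]
tool_rot: [0.874, 1.39, -0.875]
ft_force: [-0.9, 0.1, 0.6]
grip_width: 0.006
time: 4.42
position: [0.5438, -0.1779, 0.0452]
tool_rot: [0.874, 1.39, -0.875]
ft_force: [-1.2, -0.6, -0.5]
grip_width: 0.006
[ 0.5438 -0.1779  0.0452]
-47 [ 0.0002  0.0071 -0.0012]
-41 [ 0.0002  0.0133 -0.0035]
-35 [ 0.0002  0.0193 -0.0065]
-29 [ 0.0002  0.025  -0.0101]
-23 [ 0.0002  0.0303 -0.0143]
-17 [ 0.0002  0.035  -0.0189]
-11 [ 0.0002  0.0393 -0.0241]
-5 [ 0.0002  0.043  -0.0297]
1 [ 0.0002  0.0461 -0.0356]
7 [ 0.0002  0.0486 -0.0419]
13 [ 0.0002  0.0504 -0.0483]
19 [ 0.0002  0.0515 -0.0549]
25 [ 0.0002  0.0519 -0.0616]
31 [ 0.0002  0.0516 -0.0683]
37 [ 0.0002  0.0507 -0.0749]
43 [ 0.0002  0.049  -0.0814]
49 [ 0.0002  0.0467 -0.0877]
55 [ 0.0002  0.0437 -0.0937]
61 [ 0.0003  0.0401 -0.0993]
67 [ 0.0003  0.0359 -0.1046]
```

View pics/w3.png

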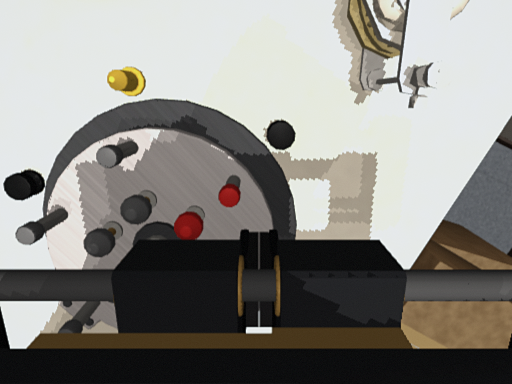

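View pics/t3.png

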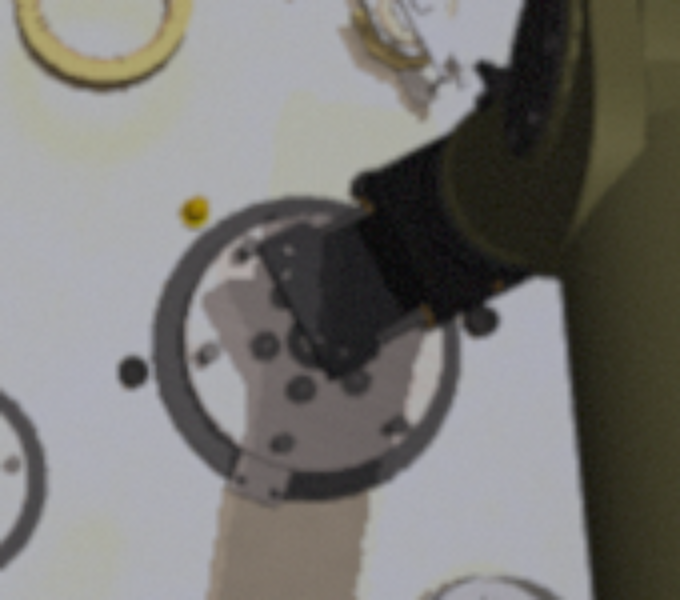

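```bash
cat >>h.py <<'E'
def wpts(ctrl,uvs,z):
    s=ctrl.get_state();m=ctrl.camera_model("wrist")
    W=np.eye(4);W[:3,:3]=R.from_rotvec(s["tool_rot"]).as_matrix();W[:3,3]=s["position"];W=W@m["T_tool_cam"]
    P=[]
    for uv in uvs:
        d=W[:3,:3]@np.linalg.solve(m["K"],[*uv,1]);P.append(W[:3,3]+d*(z-W[2,3])/d[2])
    return np.array(P)
E
python3 - <<'E'
from h import *
from bench import ctrl
P=wpts(ctrl,[(229,195),(108,156),(29,232),(70,326)],.067)
d=P[:,:2]-[.506,-.128];print(P,np.hypot(*d.T),np.degrees(np.arctan2(d[:,1],d[:,0])))
P=wpts(ctrl,[(115,78)],.032);print(P)
T=ctrl.get_image("top")[...,::-1];cv2.imwrite("pics/t4.png",cv2.resize(T[150:255,285:395],None,fx=5.5,fy=5.5,interpolation=cv2.INTER_CUBIC))
S=ctrl.get_image("scene")[...,::-1];cv2.imwrite("pics/s4.png",cv2.resize(S[140:240,255:375],None,fx=6,fy=6,interpolation=cv2.INTER_CUBIC))
E
```

```text
[[ 0.5628 -0.1528  0.067 ]
 [ 0.5556 -0.0928  0.067 ]
 [ 0.5011 -0.0692  0.067 ]
 [ 0.4562 -0.1044  0.067 ]] [0.062  0.0608 0.059  0.0551] [-23.5335  35.3829  94.7578 154.6943]
[[ 0.5861 -0.071   0.032 ]]
```

View pics/s4.png

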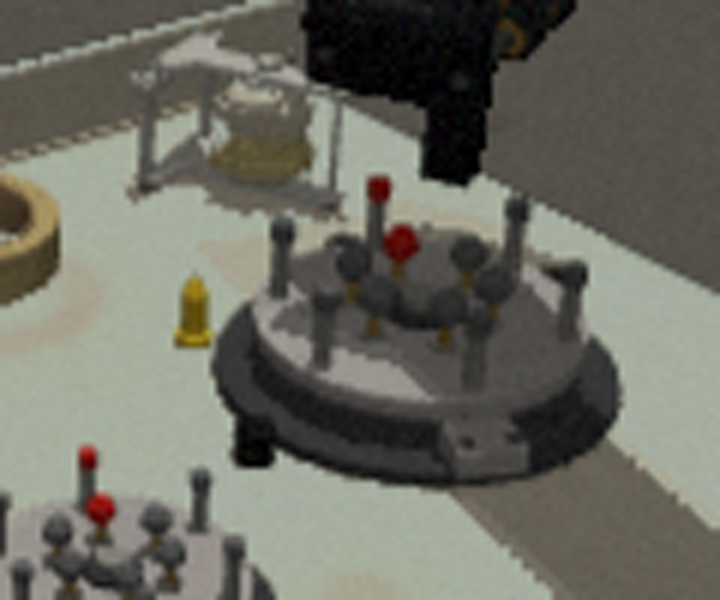

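```bash
python3 - <<'E'
from h import *
from bench import ctrl
s=ctrl.get_state();print(s["position"],s["joint_positions"])
p=s["position"];m=ctrl.camera_model("scene")
for z in (.045,.067,.09,.11,.13): print(z,(proj(m,[[p[0],p[1],z]])[0]-[255,140])*6)
E
```

```text
[ 0.5437 -0.1782  0.0453] [ 0.6183  0.312  -0.4035  1.809   0.1392  1.05   -0.9621]
0.045 [438.5845 220.918 ]
0.067 [443.2263 177.1368]
0.09 [448.19   130.3202]
0.11 [452.6013  88.7127]
0.13 [457.1041  46.2431]
```

View pics/t4.png

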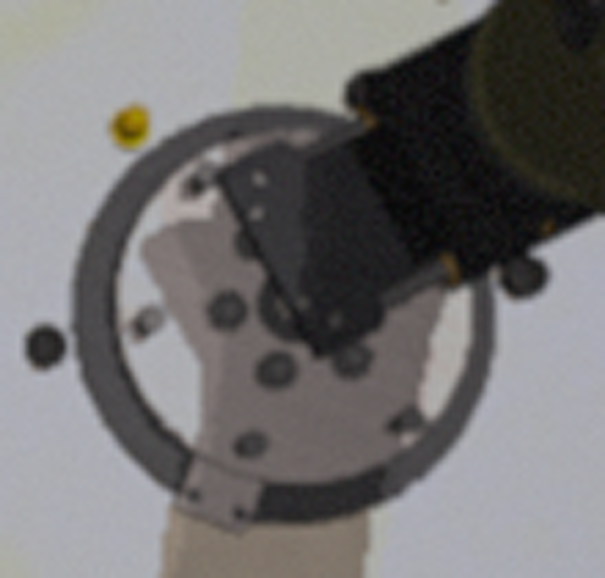

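The turret has not moved. The caps measure -23.5° (red) and 35° (marker pin), as before. In the scene crop the fingertips end near (445,183), about z ≈ 0.065, where the reported TCP z of 0.045 should appear at v ≈ 221. So the shut tips ride about 20 mm higher than reported and passed over the pins. I'll go down in small steps and look again.

```bash
python3 -m pendant '[{"travel":[0.004,0,0],"twist":0},{"travel":[0.008,0,0],"twist":0},{"travel":[0.008,0,0],"twist":0}]'
python3 - <<'E'
from h import *
from bench import ctrl
S=ctrl.get_image("scene")[...,::-1];cv2.imwrite("pics/s5.png",cv2.resize(S[150:220,285:375],None,fx=8,fy=8,interpolation=cv2.INTER_CUBIC))
p=ctrl.get_state()["position"];m=ctrl.camera_model("scene")
for z in (.037,.045,.055,.067): print(z,(proj(m,[[p[0],p[1],z]])[0]+[1.3,.6]-[285,150])*8)
E
```

```text
time: 5.0
position: [0.5432, -0.1781, 0.0366]
tool_rot: [0.875, 1.391, -0.875]
ft_force: [-1.1, -0.0, 0.2]
grip_width: 0.005
0.037 [353.3604 240.6581]
0.045 [355.5798 219.7418]
0.055 [358.3789 193.3616]
0.067 [361.7749 161.3559]
```

View pics/s5.png

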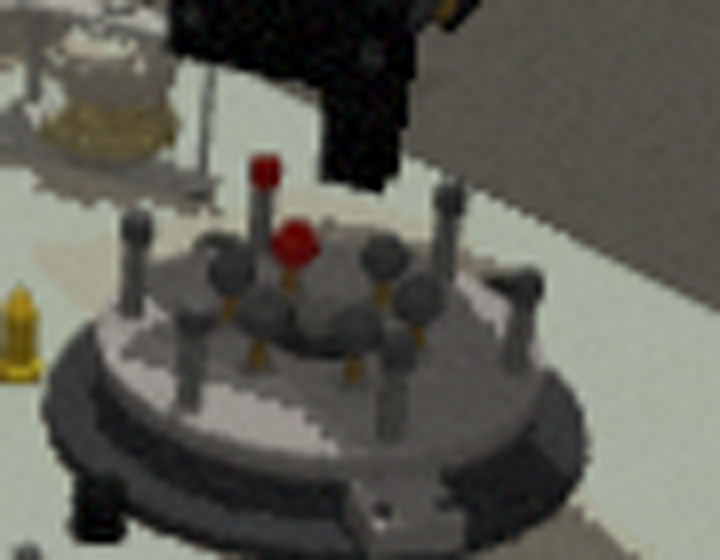

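The tip bottom is now at v ≈ 187, i.e. z ≈ 0.057. That confirms the ~20 mm offset, and the tip is clear of the disc and between the pins. Going down another 10 mm.

```bash
python3 -m pendant '[{"travel":[0.003,0,0],"twist":0},{"travel":[0.007,0,0],"twist":0},{"travel":[0.011,0,0],"twist":0},{"travel":[0.011,0,0],"twist":0}]'
python3 - <<'E'
from h import *
from bench import ctrl
S=ctrl.get_image("scene")[...,::-1];cv2.imwrite("pics/s6.png",cv2.resize(S[150:220,285:375],None,fx=8,fy=8,interpolation=cv2.INTER_CUBIC))
E
```

```text
time: 5.55
position: [0.543, -0.178, 0.0254]
tool_rot: [0.875, 1.391, -0.875]
ft_force: [-0.2, -0.5, -0.0]
grip_width: 0.003
```

View pics/s6.png

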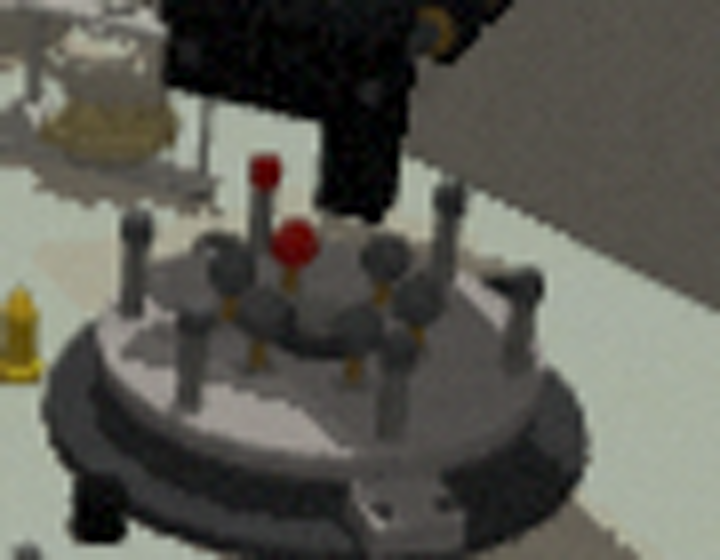

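The tip is at v ≈ 217, z ≈ 0.046, with no force, so it overlaps the pins by 21 mm. From here (gap at -53°) I'll sweep anticlockwise to 7°, then 67°, then 127°, checking after each click.

```bash
python3 -m pendant '[{"travel":[0,0.007,-0.001],"twist":0},{"travel":[0,0.0135,-0.0035],"twist":0},{"travel":[0,0.0195,-0.0065],"twist":0},{"travel":[0,0.025,-0.010],"twist":0},{"travel":[0,0.0305,-0.0145],"twist":0},{"travel":[0,0.035,-0.019],"twist":0},{"travel":[0,0.0395,-0.024],"twist":0},{"travel":[0,0.043,-0.0295],"twist":0},{"travel":[0,0.046,-0.0355],"twist":0},{"travel":[0,0.0485,-0.042],"twist":0}]'
python3 -m pendant '[{"travel":[0,0,0],"twist":0},{"travel":[0,0,0],"twist":0}]'
python3 - <<'E'
from h import *
from bench import ctrl
s=ctrl.get_state()
A=R.from_rotvec(s["tool_rot"]).as_matrix();c=np.array([.506,-.127])
for a in list(range(13,68,6)):
    q=np.array([*(c+.064*np.array([np.cos(np.radians(a)),np.sin(np.radians(a))])),.0255])
    print(a,A.T@(q-s["position"]))
S=ctrl.get_image("scene")[...,::-1];cv2.imwrite("pics/s7.png",cv2.resize(S[150:220,275:375],None,fx=8,fy=8,interpolation=cv2.INTER_CUBIC))
E
```

```text
time: 6.85
position: [0.569, -0.1178, 0.0256]
tool_rot: [0.875, 1.391, -0.874]
ft_force: [0.7, 0.4, 0.4]
grip_width: 0.008
time: 7.1
position: [0.5689, -0.1177, 0.0256]
tool_rot: [0.875, 1.391, -0.874]
ft_force: [-0.3, 0.0, 0.1]
grip_width: 0.004
13 [ 0.0001  0.0017 -0.0049]
19 [ 0.0001  0.0028 -0.0115]
25 [ 0.0002  0.0032 -0.0182]
31 [ 0.0002  0.003  -0.0249]
37 [ 0.0002  0.002  -0.0315]
43 [ 0.0002  0.0003 -0.038 ]
49 [ 0.0002 -0.002  -0.0442]
55 [ 0.0003 -0.005  -0.0502]
61 [ 0.0003 -0.0086 -0.0559]
67 [ 0.0003 -0.0127 -0.0612]
```

View pics/s7.png

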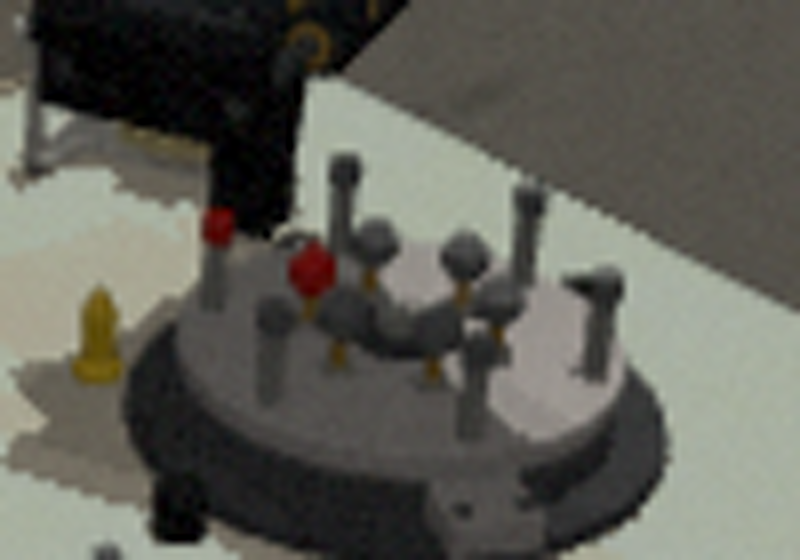

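One click done: the red pin (crop 218,228) is now at the marker. Second sweep.

```bash
python3 -m pendant '[{"travel":[0,0.0015,-0.005],"twist":0},{"travel":[0,0.003,-0.0115],"twist":0},{"travel":[0,0.003,-0.018],"twist":0},{"travel":[0,0.003,-0.025],"twist":0},{"travel":[0,0.002,-0.0315],"twist":0},{"travel":[0,0.0005,-0.038],"twist":0},{"travel":[0,-0.002,-0.044],"twist":0},{"travel":[0,-0.005,-0.050],"twist":0},{"travel":[0,-0.0085,-0.056],"twist":0},{"travel":[0,-0.0125,-0.061],"twist":0}]'
python3 -m pendant '[{"travel":[0,0,0],"twist":0},{"travel":[0,0,0],"twist":0}]'
python3 - <<'E'
from h import *
from bench import ctrl
s=ctrl.get_state()
A=R.from_rotvec(s["tool_rot"]).as_matrix();c=np.array([.506,-.127])
for a in list(range(73,128,6)):
    q=np.array([*(c+.064*np.array([np.cos(np.radians(a)),np.sin(np.radians(a))])),.0255])
    print(a,A.T@(q-s["position"]))
S=ctrl.get_image("scene")[...,::-1];cv2.imwrite("pics/s8.png",cv2.resize(S[150:220,275:375],None,fx=8,fy=8,interpolation=cv2.INTER_CUBIC))
E
```

```text
time: 8.4
position: [0.5309, -0.0669, 0.0259]
tool_rot: [0.875, 1.392, -0.873]
ft_force: [-0.8, 0.6, -0.2]
grip_width: 0.005
time: 8.65
position: [0.5311, -0.0665, 0.026]
tool_rot: [0.875, 1.392, -0.872]
ft_force: [-0.7, -0.2, 0.4]
grip_width: 0.003
73 [ 0.0005 -0.0054 -0.0034]
79 [ 0.0005 -0.0106 -0.0077]
85 [ 0.0005 -0.0162 -0.0114]
91 [ 0.0005 -0.0221 -0.0145]
97 [ 0.0005 -0.0283 -0.017 ]
103 [ 0.0006 -0.0348 -0.0188]
109 [ 0.0006 -0.0414 -0.0199]
115 [ 0.0006 -0.0481 -0.0203]
121 [ 0.0006 -0.0547 -0.0201]
127 [ 0.0006 -0.0614 -0.0191]
```

View pics/s8.png

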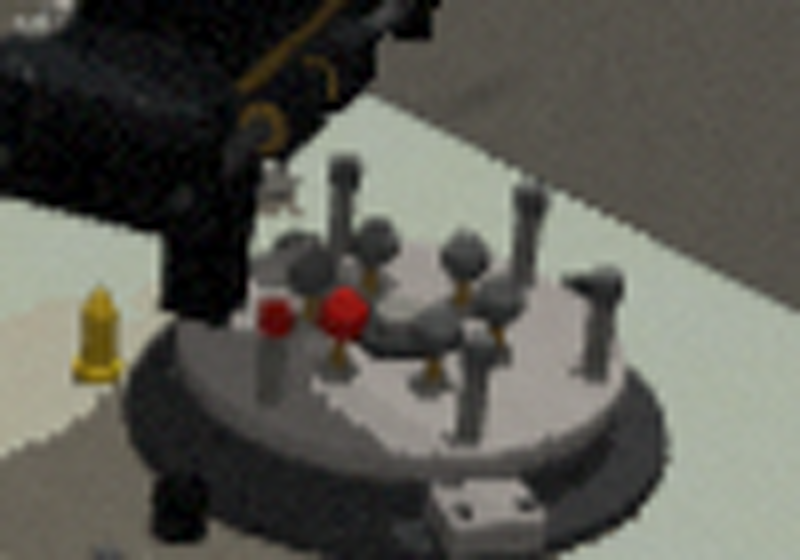

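Two clicks done: red is at (275,318), one place anticlockwise past the marker. Third sweep.

```bash
python3 -m pendant '[{"travel":[0,-0.0055,-0.0035],"twist":0},{"travel":[0,-0.0105,-0.0075],"twist":0},{"travel":[0,-0.016,-0.0115],"twist":0},{"travel":[0,-0.022,-0.0145],"twist":0},{"travel":[0,-0.0285,-0.017],"twist":0},{"travel":[0,-0.035,-0.019],"twist":0},{"travel":[0,-0.0415,-0.020],"twist":0},{"travel":[0,-0.048,-0.0205],"twist":0},{"travel":[0,-0.0545,-0.020],"twist":0},{"travel":[0,-0.0605,-0.019],"twist":0}]'
python3 -m pendant '[{"travel":[0,0,0],"twist":0},{"travel":[0,0,0],"twist":0}]'
python3 - <<'E'
from h import *
from bench import ctrl
S=ctrl.get_image("scene")[...,::-1];cv2.imwrite("pics/s9.png",cv2.resize(S[150:220,275:375],None,fx=8,fy=8,interpolation=cv2.INTER_CUBIC))
E
```

```text
time: 9.95
position: [0.466, -0.0756, 0.0253]
tool_rot: [0.875, 1.396, -0.875]
ft_force: [0.1, 0.1, 0.1]
grip_width: 0.004
time: 10.2
position: [0.4652, -0.0752, 0.0249]
tool_rot: [0.874, 1.397, -0.875]
ft_force: [0.2, -0.7, -0.3]
grip_width: 0.009
```

View pics/s9.png

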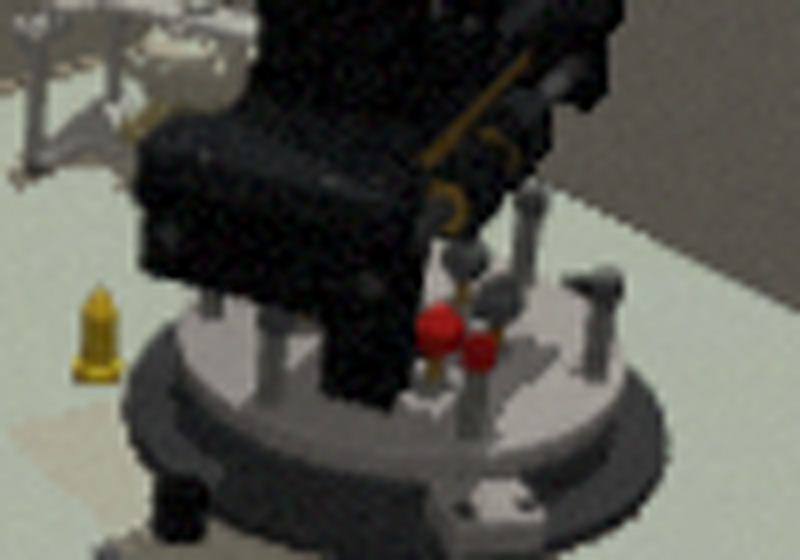

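Three clicks done: red is at (480,350), the 157° place, so the wanted pin should be at the marker. Lifting straight up and moving aside to check.

```bash
python3 -m pendant '[{"travel":[-0.006,0,0],"twist":0},{"travel":[-0.018,0,0],"twist":0},{"travel":[-0.035,0,0],"twist":0},{"travel":[-0.06,0,0],"twist":0},{"travel":[-0.09,0,0],"twist":0},{"travel":[-0.125,0,0],"twist":0},{"travel":[-0.16,0,0],"twist":0},{"travel":[-0.175,0,0],"twist":0},{"travel":[-0.175,0,0],"twist":0}]'
python3 -m pendant '[{"travel":[0,-0.02,0.04],"twist":0},{"travel":[0,-0.04,0.08],"twist":0},{"travel":[0,-0.06,0.12],"twist":0},{"travel":[0,-0.08,0.16],"twist":0},{"travel":[0,-0.10,0.20],"twist":0},{"travel":[0,-0.12,0.24],"twist":0},{"travel":[0,-0.13,0.28],"twist":0},{"travel":[0,-0.13,0.28],"twist":0},{"travel":[0,-0.13,0.28],"twist":0}]'
python3 - <<'E'
from h import *
from bench import ctrl
T=ctrl.get_image("top")[...,::-1];cv2.imwrite("pics/t10.png",T);cv2.imwrite("pics/t10c.png",cv2.resize(T[150:255,280:400],None,fx=5.5,fy=5.5,interpolation=cv2.INTER_CUBIC))
m=ctrl.camera_model("top")
hsv=cv2.cvtColor(T,cv2.COLOR_BGR2HSV).astype(int);H,S,V=hsv[...,0],hsv[...,1],hsv[...,2]
M=((H<6)|(H>174))&(S>150)&(V>80);M[:150]=0;M[255:]=0;M[:,:285]=0;M[:,395:]=0
n,l,s,c=cv2.connectedComponentsWithStats(M.astype(np.uint8))
for i in range(1,n):
    if s[i,4]>3:
        P=plane(m,c[i],.065);d=P[:2]-[.506,-.127];print(s[i,4],c[i],np.hypot(*d),np.degrees(np.arctan2(d[1],d[0])))
cv2.imwrite("pics/s10.png",ctrl.get_image("scene")[...,::-1])
E
```

```text
time: 11.38
position: [0.4674, -0.0761, 0.2011]
tool_rot: [0.875, 1.395, -0.874]
ft_force: [-0.5, -0.5, -0.5]
grip_width: 0.005
time: 12.5
position: [0.471, -0.3834, 0.1982]
tool_rot: [0.875, 1.398, -0.873]
ft_force: [-1.1, -0.2, 1.0]
grip_width: 0.007
29 [334.6552 216.7241] 0.032297437437080516 152.59461424846043
11 [330.6364 230.0909] 0.06215927154789667 156.31641842494014
```

View pics/t10c.png

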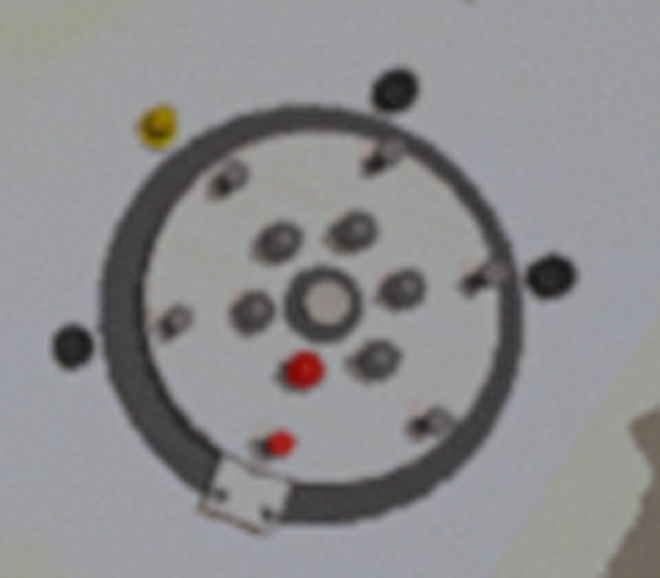

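View pics/s10.png

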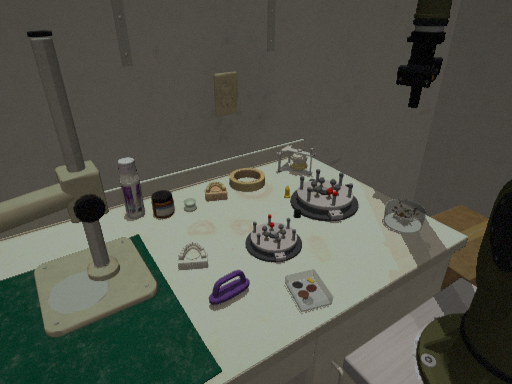

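View pics/t10.png

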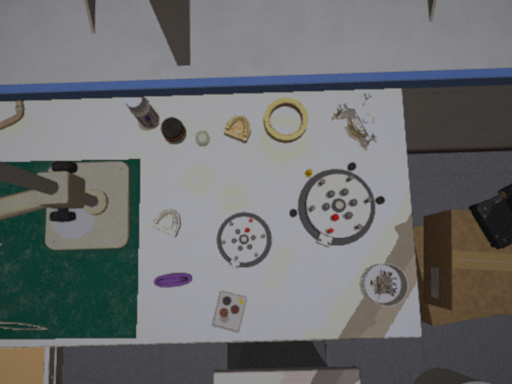

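The red pin is at crop (280,443), measured at 156.3°. Clockwise from it, number 1 is (178,320) and number 2 is (233,174), which is at the yellow marker (158,127). The other things stand where they were. Handing in.

```bash
python3 -c "
from bench import ctrl
print(ctrl.close_job())"
```

```text
the job is handed in; nothing more can be done
None
```

The second polisher clockwise from red is now clicked in at the yellow marker post. I turned the larger turret three clicks anticlockwise with the shut fingertips, one pin gap per sweep. I then lifted straight out, moved the arm clear and handed in at about 12.6 s.

- **First sweep missed:** my first sweep turned nothing. The fingertips sit about 20 mm higher than the reported tool height suggests, so they passed over the pins. I caught this in the scene camera, lowered in small steps to about 46 mm above the bench, and checked after each of the three clicks that followed.
- **Turret position:** in the last top view the red pin is at about 156°. It started at about -24°, so it has turned 180°, and the wanted pin stands in line with the marker at about 37°.
- **Other checks:** force readings between moves stayed around 1 N. I saw no change in either cast, the brush or the smaller turret, and the robot was touching nothing. I checked the other objects by eye, not by measurement.

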